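Roll a mixer roller onto its flat and clamp it

TASK

The drive roller of the tube mixer lies in the V-cradle with the red-marked flats of its aluminium ends turned up or to one side. Roll it in the groove, without lifting it out, until the flats drop flush onto the green wall, then swing the clamp arm fully down over it. Leave the other things on the bench where they are.

Things in the scene. Friction and masses are not known exactly. Their poses are not given: they have to be found in the camera images.
- roller_center (a point): Loose roller, 112 mm long, lying along the groove, about 0.35 kg. Middle 60 mm: blue grippy round sleeve, radius 25 mm. Each end: 26 mm aluminium hub, radius 24 mm, with one flat 16 mm from the centre line, marked red. Origin: its centre. z runs along the roller; the flats face midway between its +x and +y. Flats seated on the green wall: its x is along the cradle's x.
- cradle_axis (a point): Fixed V-cradle, 64 mm over the bench, slippery 45-degree walls (green at its +x side, white at -x), y along the groove, z up. Origin: the centre line of a roller lying there on its round hubs. With the flats on the green wall the roller's centre lies 5.7 mm lower and 5.7 mm to +x. Wall tops are at z -1 mm, so the sleeve stands proud; end plates at y +-60 mm stop the roller sliding out.
- clamp_hinge (a point): Hinge of the clamp arm, on a post 31 mm wide (x) and 18 mm (y), 92 mm along the cradle's +y and 30 mm above cradle_axis; same axes as the cradle. The arm turns about the x axis. Closed it lies level along -y, over the roller's middle line.
- clamp_pad (a point): Middle of the outer face (top face when closed) of the red end of the clamp arm, 101 mm from the hinge, 4 mm off the arm's mid-plane. Red end 28 mm wide, 30 mm long, 8 mm thick; the steel bar between is 16 mm wide, 8 mm thick. A rubber pad under the bar clears the seated roller by 2 mm and strikes one that is not seated.
- clamp (a joint): Angle of the clamp arm, rad: 0 fully down, level; about 1.57 upright; up to 2.0 leaning away from the roller. A stiff hinge (about 0.1 N m) that stays where it is left.
- tube_rack: Bystander: red tube rack, 75 x 110 x 112 mm high. Origin under its centre.
- yellow_bottle: Bystander: yellow plastic jar, 80 mm wide, 150 mm high. Origin under its centre.
- tip_box: Bystander: blue pipette-tip box, 120 x 85 x 51 mm. Origin under its centre.
- pipette: Bystander: blue pipette lying on the bench, about 310 mm long (x). Origin under its middle.
- screw_dish: Bystander: small white dish of screws, 70 x 55 x 22 mm, beside the cradle. Origin under its centre.
- driver: Bystander: green screwdriver lying beyond the cradle, 170 mm long (x). Origin under its middle.
- tube_block: Bystander: white tube block, 110 x 75 x 40 mm. Origin under its centre.
Mind the look-alikes: they are no part of the job. Of the things that look like the part that bears roller_center, the smaller one is meant. Leave any pink look-alike of the part that bears cradle_axis alone.

How it is judged:
On the way:
1. the roller lies with its flats flush on the green wall, the clamp arm not yet down (angle between the x axis of roller_center and the x axis of cradle_axis, either way round below 0.1 rad and angle between the z axis of roller_center and the y axis of cradle_axis, either way round below 0.06 rad and x of roller_center in the frame of cradle_axis above 0.004 m and z of roller_center in the frame of cradle_axis between -0.009 and -0.004 m and value of joint clamp above 0.3 rad), for 0.2 s.
At the end, for the whole second after the job is handed in: The roller lies still in the cradle with its flats flush on the green wall (within 0.1 rad, its centre at least 4 mm to the green side and 4 to 9 mm below the round position), and the clamp arm is fully down (under 0.03 rad) (angle between the x axis of roller_center and the x axis of cradle_axis, either way round below 0.1 rad and angle between the z axis of roller_center and the y axis of cradle_axis, either way round below 0.06 rad and x of roller_center in the frame of cradle_axis above 0.004 m and z of roller_center in the frame of cradle_axis between -0.009 and -0.004 m and value of joint clamp below 0.03 rad and linear speed of roller below 0.01 m/s and angular speed of roller below 0.1 rad/s); the robot touches nothing.
It fails at once if the roller is lifted out of the groove (z of roller_center in the frame of cradle_axis above 0.02 m).
It fails at once if another thing on the bench is moved by more than 3 cm (distance of any of tube_rack, yellow_bottle, tip_box, pipette, screw_dish, driver, tube_block from where it was at the start of the episode above 0.03 m).
It also fails if it takes over 54 s, if anything falls off the work surface, if the arm or the gripper's body presses on something with over 40 N, if the wrist force passes 120 N, or if a joint passes its speed limit or range.

ROBOT

A 6-joint arm with a two-finger parallel gripper is mounted at the origin on the work surface. World frame = base frame: x ahead of the robot, y to its left, z up, the work surface at z = 0. Lengths are in m, angles in rad, forces in N, time in s.
With the tool pointing down it reaches from about 0.375 to 0.975 m from the base axis. Payload 3.8 kg.
Tool frame: the origin (TCP) lies on the mounting face of the last link; the fingertips stand 173 mm ahead of it and the grasp point (between the pads) lies 155 mm ahead of it; z points along the fingers, y is the direction in which the jaws open and shut (so a half turn about z gives the same grasp; the last joint's range is limited). The gripper opens to 85 mm and grips with 20 to 120 N. Pads are 22 mm wide; open, the fingers measure 114 mm over their backs; the gripper's body (76 mm by 85 mm) begins 54 mm behind the grasp point. The pads swing forward as they close: fully open they stand 13 mm farther back than shut.
Start: joints at [1.085, 0.264, 1.604, -0, 1.274, -0.037], TCP at [0.293, 0.608, 0.405] pointing down, gripper open.
Joint ranges: [-2.63, 2.63], [-0.94, 2.18], [0.31, 2.57], [-1.31, 4.45], [0, 2.66], [-2.55, 2.55]. Speed limits (rad/s): [2.57, 2.57, 3.14, 3.14, 3.14, 3.14].

INTERFACE

Orientations are given as a rotation vector (axis times angle).
In Python, from workcell import bot gives the robot as it stands.
- The arm moves only by the shell command python3 -m jog 'ROWS' [FORCE]. ROWS is JSON, a list that holds one entry, the list of rows, each a list of 7 numbers: the closure, from 0 (fully open) to 1 (shut), then the shift along the tool's x, y, z in cm, then the turn, a rotation vector about the tool's x, y, z in rad. A call has 1 to 12 rows; each row is the pose to reach, as a shift and turn from the pose commanded when the call began, along the tool's axes at that moment; what a row does not reach only later rows make up. A row lasts 1/8 s, in which the tool goes at most 62.5 mm and 10.7 degrees, less where a joint would pass 70% of its speed; a pose out of reach is approached as far as the arm can. A call with a gripper value outside its range is refused whole. The fingers move at their own pace and stop on an object; FORCE is the grip in N (left out, the last holds). Time passes only in rows, so rows that repeat a pose let the fingers close. It gives the time, the measured TCP pose, the force and the opening at its end, in the units of the state.
- bot.read_state(): the state, without advancing time (a new reading comes with each control period).
- bot.read_camera(name): name is "scene" or "side" or "wrist"; returns the picture (420x560x3 uint8, red, green, blue); there is no depth.
- bot.camera_model(name): a dict with "intrinsics" (3x3 intrinsics, pixels), "rvec" (rotation vector, rad) and "tvec" (3), from world to camera coordinates, as OpenCV has them. Camera axes: x right, y down, z forward; pixel columns grow to the right and rows downward; lengths in m; the calibration is good to about 2 mm. A picture is of the moment at which its call begins: read the wrist's pose just before it. camera_model takes no time and is no camera call; for the wrist camera it gives the pose at the moment of the call.
- bot.finish_job(): hands the job in, once; it reports no verdict.
The state is a dict: "time": time; "q": joint angles; "joint_vel": joint speeds; "joint_torque": joint torques, N m; "tool_pos": TCP position; "tcp_rot": TCP orientation; "wrist_force": force on the tool from outside, world axes, zero at the start; "torque": the same for the moment, N m; "width": opening from 0.0 (shut) to 1.0 (fully open).
Only numpy, scipy, OpenCV 4.12 (cv2) and the standard library are available. Lean on these libraries where they do the work, as an engineer would, in place of code of your own. Each camera call takes 0.05 s, during which the arm holds its last target.

## Working session

There is one attempt and no reset: what is moved stays moved. The work goes in short steps, Python scripts to look and compute and a shell command to move; the robot and the scene stay as the last step left them, time stands still between calls to the robot, and variables do not carry over. Pictures are saved under pics/ and viewed, and the job is handed in when it is done.

```bash
mkdir -p pics; ls; python3 - <<'E'
from workcell import bot
import cv2
for n in ["scene","side","wrist"]:
    im=bot.read_camera(n); cv2.imwrite(f"pics/a_{n}.png",im[:,:,::-1])
    m=bot.camera_model(n); print(n,m)
print(bot.read_state())
E
```

```text
pics
scene {'intrinsics': array([[501.09522882,   0.        , 276.6465834 ],
       [  0.        , 501.09522882, 206.91664763],
       [  0.        ,   0.        ,   1.        ]]), 'rvec': array([ 0.95737895,  2.32911736, -1.22863865]), 'tvec': array([ 0.38806753, -0.13990655,  1.60400826])}
side {'intrinsics': array([[385.9385438 ,   0.        , 288.01069081],
       [  0.        , 385.9385438 , 212.38576722],
       [  0.        ,   0.        ,   1.        ]]), 'rvec': array([ 2.27868459, -0.03718386,  0.00959924]), 'tvec': array([-0.52373082,  0.08660901,  1.0018016 ])}
wrist {'intrinsics': array([[313.25932199,   0.        , 280.68325349],
       [  0.        , 313.25932199, 210.72841664],
       [  0.        ,   0.        ,   1.        ]]), 'rvec': array([-2.46301681, -1.5487188 , -0.20448501]), 'tvec': array([-0.67395486, -0.03379306,  0.37819607])}
{'time': 0.15, 'q': array([ 1.08511247e+00,  2.64616556e-01,  1.60510867e+00,  1.40879194e-05,
        1.27371251e+00, -3.69503416e-02]), 'joint_vel': array([ 0.00176689, -0.00296256, -0.00316565, -0.00076993, -0.00047011,
        0.000311  ]), 'joint_torque': array([-4.63602137e-04, -5.15908062e+01, -3.67956877e+01, -8.60242130e-05,
        8.05892138e-03,  1.98252354e-05]), 'tool_pos': array([0.29273311, 0.60791464, 0.40359705]), 'tcp_rot': array([-6.98867029e-01, -3.06236916e+00,  2.79395105e-03]), 'wrist_force': array([-0.79781169,  0.00488107, -0.72814755]), 'torque': array([-0.01123913,  0.0383943 ,  0.01788133]), 'width': 1.0004091410096219}
```

View pics/a_scene.png

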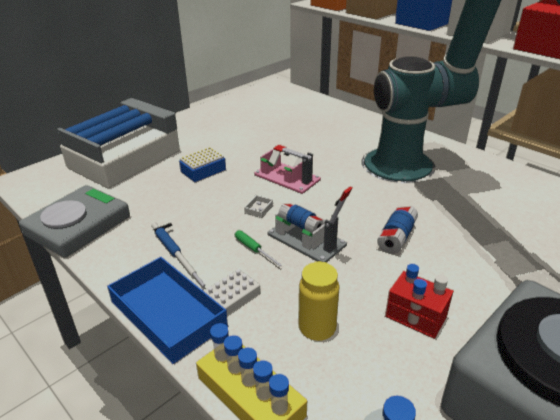

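View pics/a_side.png

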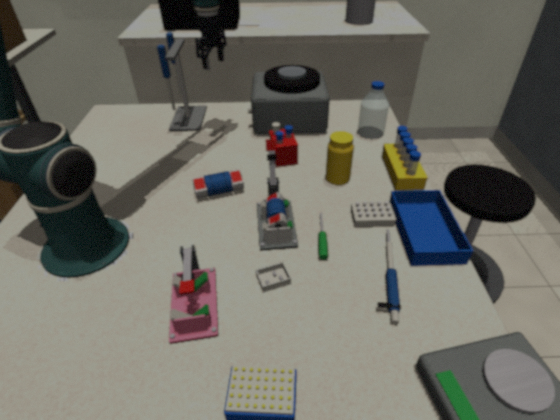

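View pics/a_wrist.png

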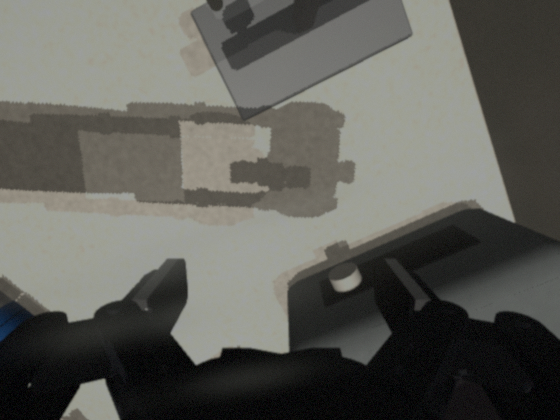

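The grey cradle (scene ~(307,232), side ~(276,215)) holds a roller. The pink-based cradle (scene ~(288,170), side ~(193,300)) is the look-alike, and the loose larger roller at scene (399,228), side (218,184) is the wrong one. I'll enlarge to confirm.

```bash
cat > h.py <<'E'
import numpy as np, cv2
from workcell import bot
def cam(n):
    m=bot.camera_model(n); R=cv2.Rodrigues(m['rvec'])[0]; return m['intrinsics'],R,np.array(m['tvec'])
def ray(n,p,z,c=None):
    K,R,t=c or cam(n); d=R.T@np.linalg.inv(K)@[p[0],p[1],1.]; o=-R.T@t
    return o+d*(z-o[2])/d[2]
def proj(n,X,c=None):
    K,R,t=c or cam(n); q=K@(R@np.array(X)+t); return q[:2]/q[2]
def tri(n1,p1,n2,p2):
    P=[]
    for n in(n1,n2):
        K,R,t=cam(n); P.append(K@np.c_[R,t])
    X=cv2.triangulatePoints(P[0],P[1],np.float64(p1),np.float64(p2))[:,0]; return X[:3]/X[3]
E
python3 - <<'E'
from h import *
a=cv2.imread('pics/a_scene.png')[180:265,255:365]; b=cv2.imread('pics/a_side.png')[140:255,240:320]
a=cv2.resize(a,None,fx=5,fy=5,interpolation=2); cv2.imwrite('pics/b1.png',a)
b=cv2.resize(b,None,fx=5,fy=5,interpolation=2); cv2.imwrite('pics/b2.png',b)
E
```

```text
(no output)
```

View pics/b1.png

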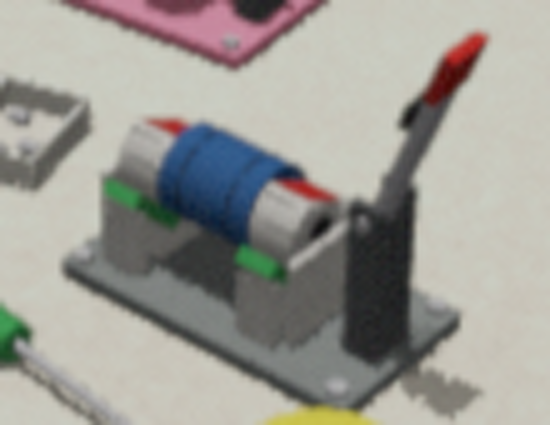

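View pics/b2.png

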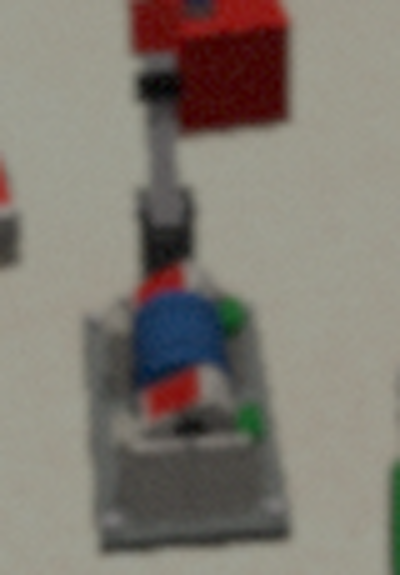

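```bash
python3 - <<'E'
from h import *
for p in [(260,248.5),(297.6,246),(257.6,203.6),(291,202)]: print(ray('side',p,0.008).round(4))
for p in [(268,235),(336,231+30),(325,261),(347,244)]: print(ray('scene',p,0.008).round(4))
print('sleeve',tri('side',(276,209),'scene',(301,217)))
# sleeve blob centroids
for n,x0,x1,y0,y1 in [('scene',270,330,200,235),('side',262,292,190,225)]:
    im=cv2.imread(f'pics/a_{n}.png').astype(int); b,g,r=im[...,0],im[...,1],im[...,2]
    m=(b>r+40)&(b>g+15); s=np.zeros_like(m); s[y0:y1,x0:x1]=1; ys,xs=np.nonzero(m&s); print(n,xs.mean(),ys.mean(),len(xs))
# red tip
print('tip', tri('side',(240+32,140+14),'scene',(255+92,180+13)))
for n in('scene','side'): 
    K,R,t=cam(n); print(n,'cam at',-R.T@t)
E
```

```text
[ 0.4519 -0.0336  0.008 ]
[ 0.5477 -0.0282  0.008 ]
[0.4404 0.1469 0.008 ]
[0.5373 0.1507 0.008 ]
[ 0.5564 -0.017   0.008 ]
[0.5112 0.1733 0.008 ]
[0.5298 0.1545 0.008 ]
[0.442  0.1509 0.008 ]
sleeve [0.49746636 0.04568617 0.06825435]
scene 298.1114551083591 214.54798761609908 323
side 275.13300492610836 206.192118226601 203
tip [0.47841257 0.15923895 0.1761031 ]
scene cam at [1.24575756 0.7384002  0.80365789]
side cam at [ 0.50616225 -0.72015081  0.71455169]
```

The grey-base cradle holds the smaller roller, with its red flats up and tilted slightly to the white side. Cradle +y is roughly world +y, with yaw about +0.058. I'll move above it for a wrist view.

```bash
cat >> h.py <<'E'
from scipy.spatial.transform import Rotation as Ro
YAW=0.058
def rel(pos,tilt=0,yaw=None,st=None):
    """TCP target pos; tool x=cradle y,y=cradle x,z down, then tilted by tilt about cradle +y"""
    yaw=YAW if yaw is None else yaw
    st=st or bot.read_state()
    c,s=np.cos(yaw),np.sin(yaw)
    R0=np.array([[-s,c,0],[c,s,0],[0,0,-1.]])
    Rt=Ro.from_rotvec(tilt*np.array([-s,c,0]))*Ro.from_matrix(R0)
    Rc=Ro.from_rotvec(st['tcp_rot'])
    d=Rc.inv().apply(np.array(pos)-st['tool_pos'])*100
    w=(Rc.inv()*Rt).as_rotvec()
    return d.round(2),w.round(3)
def grasp(C,tilt,back=0,yaw=None):
    """TCP pos for grasp point at C with tilt, backed off"""
    yaw=YAW if yaw is None else yaw
    c,s=np.cos(yaw),np.sin(yaw)
    z=Ro.from_rotvec(tilt*np.array([-s,c,0])).apply([0,0,-1.])
    return np.array(C)-z*(0.155+back)
E
python3 - <<'E'
from h import *
print(rel([0.497,0.02,0.40]))
K,R,t=cam('wrist');print(-R.T@t,bot.read_state()['tool_pos'])
E
```

```text
(array([-43.91, -44.11,   0.44]), array([-2.000e-03,  1.000e-03,  1.064e+00]))
[0.23253398 0.63664985 0.37281941] [0.29273311 0.60791464 0.40359705]
```

```bash
python3 -m jog '[[[0,-44,-44,0.4,0,0,1.064],[0,-44,-44,0.4,0,0,1.064],[0,-44,-44,0.4,0,0,1.064],[0,-44,-44,0.4,0,0,1.064],[0,-44,-44,0.4,0,0,1.064],[0,-44,-44,0.4,0,0,1.064],[0,-44,-44,0.4,0,0,1.064],[0,-44,-44,0.4,0,0,1.064],[0,-44,-44,0.4,0,0,1.064],[0,-44,-44,0.4,0,0,1.064],[0,-44,-44,0.4,0,0,1.064],[0,-44,-44,0.4,0,0,1.064]]]'
python3 - <<'E'
from h import *
c=cam('wrist'); s=bot.read_state(); im=bot.read_camera('wrist'); cv2.imwrite('pics/c.png',im[:,:,::-1])
np.savez('c.npz',K=c[0],R=c[1],t=c[2]); print(s['time'],s['q'],s['tool_pos'],s['tcp_rot'],s['joint_vel'],-c[1].T@c[2])
E
```

```text
time: 1.65
tool_pos: [0.4982, 0.0208, 0.4003]
tcp_rot: [-2.157, -2.283, 0.0]
wrist_force: [-0.2, 0.5, 0.3]
width: 1.001
1.65 [-8.52067196e-03 -7.02978979e-02  1.97696948e+00  6.94231911e-04
  1.23590663e+00 -6.55265515e-02] [0.49816096 0.02077042 0.40029672] [-2.15668870e+00 -2.28275251e+00  2.98701082e-04] [ 0.03443502 -0.00707324  0.00490801 -0.00048532  0.00019197 -0.00302613] [0.49379362 0.08690388 0.36953313]
```

View pics/c.png

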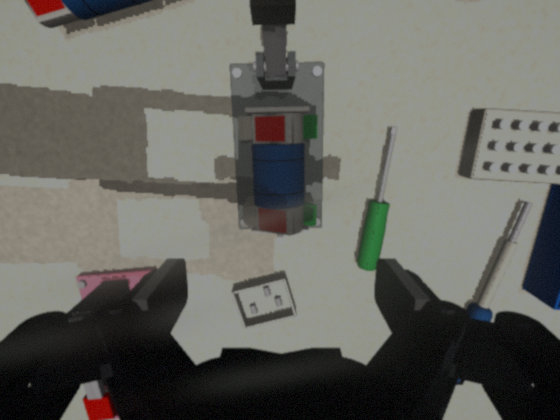

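```bash
python3 - <<'E'
import cv2
a=cv2.imread('pics/c.png')[55:240,215:345]; cv2.imwrite('pics/c2.png',cv2.resize(a,None,fx=3.2,fy=3.2,interpolation=2).clip(0,255))
E
```

```text
(no output)
```

View pics/c2.png

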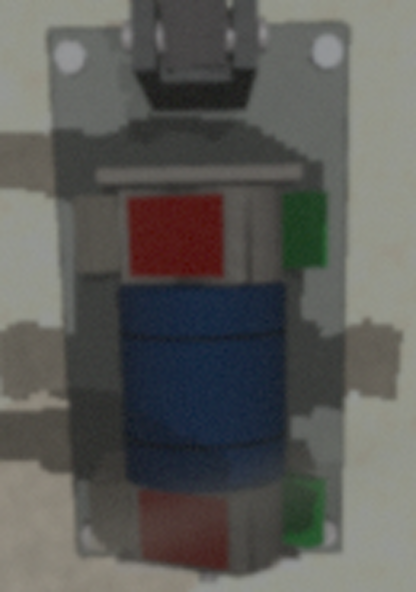

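```bash
python3 - <<'E'
from h import *
d=np.load('c.npz'); c=(d['K'],d['R'],d['t'])
P=lambda u,v,z: ray('',(u/3.2+215,v/3.2+55),z,c)
z=.064
f=(P(120,300,z)+P(288,300,z))/2; n=(P(122,470,z)+P(286,470,z))/2
print('axis',f,n,'yaw',np.arctan2(-(f-n)[0],(f-n)[1]))
print('sleeve ends',P(204,284,.089),P(204,490,.089))
print('plate',[P(*q,.01).round(4) for q in((48,28),(350,25),(77,553),(342,552))])
u=np.array([np.cos(.058),np.sin(.058),0])
for (a,b,v) in((128,223,236),(140,228,525)):
    A=P(a,v,.075);B=P(b,v,.086); print('flat edges rel', (A-n)@u,(B-n)@u,A,B)
    # bearing solve: edges at angle phi±48.19 from up, radius 24
    C=f+(f-n)*0
    for phi in np.radians(range(-40,41,5)):
        out=[]
        for s in(-1,1):
            an=phi+s*0.841
            y=(P((a+b)/2,v,.08))[1]
            cx=n+(f-n)*(y-n[1])/(f-n)[1]
            X=cx+u*.024*np.sin(an)+np.array([0,0,.024*np.cos(an)])
            q=proj('',X,c); out.append((q[0]-215)*3.2)
        print(int(np.degrees(phi).round()),np.round(out))
E
```

```text
axis [0.49291726 0.06579652 0.064     ] [0.49582485 0.0134986  0.064     ] yaw 0.05553950601108175
sleeve ends [0.49275102 0.07182878 0.089     ] [0.49599025 0.01356694 0.089     ]
plate [array([0.4365, 0.1472, 0.01  ]), array([0.5358, 0.1538, 0.01  ]), array([ 0.4502, -0.0343,  0.01  ]), array([ 0.5499, -0.0282,  0.01  ])]
flat edges rel -0.0213549546166136 0.005522882684214931 [0.47038767 0.08318351 0.075     ] [0.49721648 0.08480757 0.086     ]
-40 [122. 216.]
-35 [122. 224.]
-30 [123. 231.]
-25 [124. 238.]
-20 [126. 245.]
-15 [128. 251.]
-10 [132. 257.]
-5 [135. 263.]
0 [140. 268.]
5 [145. 272.]
10 [150. 276.]
15 [156. 279.]
20 [162. 282.]
25 [169. 284.]
30 [176. 285.]
35 [183. 285.]
40 [191. 286.]
flat edges rel -0.019582625077465 0.007203675593048014 [ 0.47712609 -0.00229127  0.075     ] [0.50367761 0.00252914 0.086     ]
-40 [128. 215.]
-35 [128. 222.]
-30 [129. 229.]
-25 [130. 235.]
-20 [132. 242.]
-15 [134. 248.]
-10 [137. 253.]
-5 [140. 258.]
0 [144. 263.]
5 [149. 267.]
10 [154. 271.]
15 [159. 274.]
20 [165. 276.]
25 [172. 278.]
30 [178. 279.]
35 [185. 280.]
40 [192. 280.]
```

Flats point about 33° to the white side of up, so about 168° of rolling about cradle +y is needed. The groove is open under the sleeve, so I can straddle the sleeve with the jaws, turn it about its axis, and regrip.

```bash
sed -i 's/^YAW=.*/YAW=0.062/' h.py; cat >> h.py <<'E'
C0=np.array([0.4943,0.0427,0.064])
E
python3 - <<'E'
from h import *
print(rel(grasp(C0,0,0.07)),rel(grasp(C0,0,-0.004)))
E
```

```text
(array([ 2.14, -0.24, 11.14]), array([-0.001, -0.001, -0.004])) (array([ 2.13, -0.23, 18.54]), array([-0.001, -0.001, -0.004]))
```

```bash
python3 -m jog '[[[0.2,1.3,-0.2,5,0,0,0],[0.2,1.3,-0.2,10,0,0,0],[0.2,1.3,-0.2,13,0,0,0],[0.2,1.3,-0.2,15,0,0,0],[0.2,1.3,-0.2,15,0,0,0]]]'
python3 - <<'E'
from h import *
for n in('wrist','side'):
    im=bot.read_camera(n)
    if n=='side': im=cv2.resize(im[100:280,180:400],None,fx=3,fy=3)
    cv2.imwrite(f'pics/d_{n}.png',im[:,:,::-1])
E
```

```text
time: 2.33
tool_pos: [0.4941, 0.0353, 0.2488]
tcp_rot: [-2.15, -2.285, 0.005]
wrist_force: [-0.6, -0.9, 0.1]
width: 0.803
```

View pics/d_wrist.png

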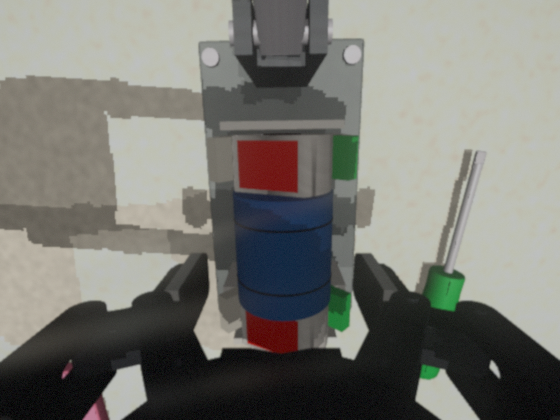

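View pics/d_side.png

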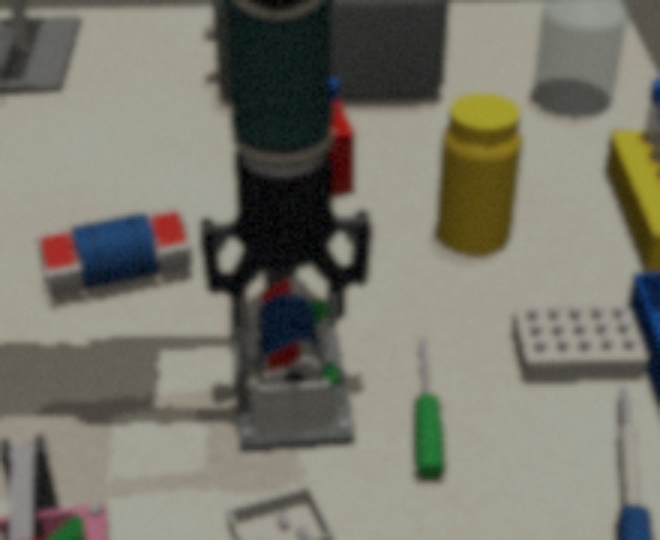

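```bash
python3 -m jog '[[[0.2,0,0,1.5,0,0,0],[0.2,0,0,3.0,0,0,0],[0.2,0,0,3.4,0,0,0],[0.2,0,0,3.4,0,0,0]]]'
python3 - <<'E'
from h import *
Cg=C0+np.array([.0005,-.008,0]); s=bot.read_state(); print(s['q'],s['tool_pos'])
for t in(-15,-30,-45): print(t,rel(grasp(Cg,np.radians(t),-.004),np.radians(t)))
E
```

```text
time: 2.92
tool_pos: [0.4953, 0.0336, 0.216]
tcp_rot: [-2.156, -2.284, 0.002]
wrist_force: [-0.5, 0.7, 0.4]
width: 0.802
[ 1.74854607e-02  1.30777738e-01  2.14773662e+00 -1.60893444e-05
  8.64548973e-01 -4.03342757e-02] [0.49531547 0.03356338 0.21597684]
-15 (array([ 0.1 , -3.95,  0.62]), array([-0.263,  0.   , -0.004]))
-30 (array([ 0.08, -7.59,  2.13]), array([-0.525,  0.001, -0.004]))
-45 (array([  0.07, -10.72,   4.54]), array([-0.787,  0.002, -0.004]))
```

```bash
python3 -m jog '[[[0.2,0,-2.0,0.15,-0.13,0,0],[0.2,0,-3.95,0.6,-0.263,0,0],[0.2,0,-5.8,1.3,-0.394,0,0],[0.2,0,-7.6,2.1,-0.525,0,0],[0.2,0,-7.6,2.1,-0.525,0,0]]]'
python3 - <<'E'
from h import *
Cg=C0+np.array([.0005,-.008,0]); s=bot.read_state(); print(s['q'],s['tool_pos'])
for t in(-30,-40,-50,-60): print(t,rel(grasp(Cg,np.radians(t),-.004),np.radians(t)))
E
```

```text
time: 3.55
tool_pos: [0.4169, 0.0292, 0.1941]
tcp_rot: [1.879, 1.989, 0.53]
wrist_force: [-0.3, 0.0, -0.7]
width: 0.799
[-2.38455493e-03 -1.05946379e-01  2.49842460e+00  1.32235832e-01
  2.31751953e-01 -1.80288169e-01] [0.41694218 0.02918434 0.19410117]
-30 (array([0.07, 0.25, 0.07]), array([-0.003,  0.002, -0.004]))
-40 (array([ 0.06, -2.37,  0.31]), array([-0.178,  0.002, -0.004]))
-50 (array([ 0.05, -4.91,  1.  ]), array([-0.353,  0.002, -0.004]))
-60 (array([ 0.04, -7.29,  2.12]), array([-0.527,  0.003, -0.004]))
```

```bash
python3 -m jog '[[[0.2,0,0.2,0.1,0,0,0],[0.5,0,0.2,0.1,0,0,0],[0.6,0,0.2,0.1,0,0,0],[0.6,0,0.2,0.1,0,0,0],[0.6,0,0.2,0.1,0,0,0]]]' 30
python3 - <<'E'
from h import *
Cg=C0+np.array([.0005,-.008,0]); s=bot.read_state(); print(s['q'],s['tool_pos'])
for t in range(-30,61,9): print(t,rel(grasp(Cg,np.radians(t),-.004),np.radians(t)))
cv2.imwrite('pics/e.png',bot.read_camera('wrist')[:,:,::-1])
E
```

```text
time: 4.18
tool_pos: [0.4228, 0.0295, 0.1963]
tcp_rot: [1.875, 1.988, 0.533]
wrist_force: [-4.7, -0.8, 4.3]
width: 0.577
[-1.60787272e-03 -9.86985664e-02  2.48737141e+00  1.31333170e-01
  2.31336161e-01 -1.79638806e-01] [0.42282329 0.02945361 0.19630914]
-30 (array([ 0.08, -0.37, -0.03]), array([ 0.001,  0.002, -0.003]))
-21 (array([0.08, 2.  , 0.15]), array([ 0.158,  0.002, -0.003]))
-12 (array([0.09, 4.3 , 0.71]), array([ 0.315,  0.001, -0.004]))
-3 (array([0.1 , 6.49, 1.62]), array([ 0.472,  0.001, -0.004]))
6 (array([0.11, 8.51, 2.86]), array([ 0.629,  0.001, -0.004]))
15 (array([ 0.12, 10.31,  4.4 ]), array([ 0.786,  0.   , -0.004]))
24 (array([ 0.13, 11.85,  6.2 ]), array([ 0.943,  0.   , -0.004]))
33 (array([ 0.14, 13.08,  8.22]), array([ 1.1  , -0.   , -0.004]))
42 (array([ 0.14, 13.99, 10.41]), array([ 1.257e+00, -1.000e-03, -4.000e-03]))
51 (array([ 0.15, 14.54, 12.71]), array([ 1.414e+00, -1.000e-03, -4.000e-03]))
60 (array([ 0.15, 14.72, 15.08]), array([ 1.571e+00, -1.000e-03, -4.000e-03]))
```

View pics/e.png

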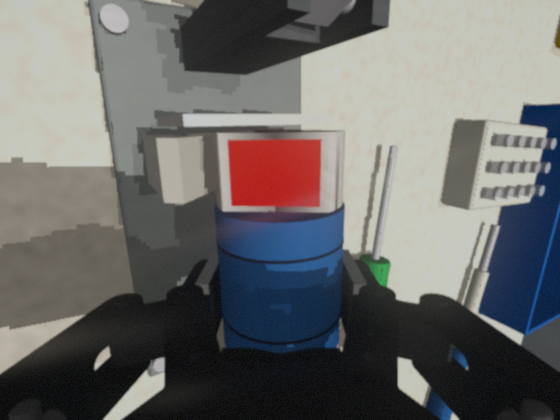

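```bash
python3 -m jog '[[[0.6,0,-0.3,0,0,0,0],[0.6,0,2.0,0.15,0.158,0,0],[0.6,0,4.3,0.7,0.315,0,0],[0.6,0.1,6.5,1.6,0.472,0,0],[0.6,0.1,8.5,2.85,0.629,0,0],[0.6,0.1,10.3,4.4,0.786,0,0],[0.6,0.1,11.85,6.2,0.943,0,0],[0.6,0.1,11.85,6.2,0.943,0,0]]]' 30
python3 - <<'E'
from h import *
Cg=C0+np.array([.0005,-.008,0]); s=bot.read_state(); print(s['q'],s['tool_pos'])
for t in range(24,61,9): print(t,rel(grasp(Cg,np.radians(t),-.004),np.radians(t)))
cv2.imwrite('pics/f.png',bot.read_camera('wrist')[:,:,::-1])
cv2.imwrite('pics/f2.png',cv2.resize(bot.read_camera('side')[100:280,180:400],None,fx=3,fy=3)[:,:,::-1])
E
```

```text
time: 5.22
tool_pos: [0.5564, 0.0382, 0.1998]
tcp_rot: [-1.932, -2.048, 0.443]
wrist_force: [-4.5, -0.4, 2.3]
width: 0.576
[ 0.02791908  0.39531296  1.87542194 -0.01310589  1.29708446 -0.02446483] [0.55644004 0.03824893 0.19981752]
24 (array([ 0.03, -0.12, -0.18]), array([-0.008, -0.001, -0.003]))
33 (array([ 0.03,  2.25, -0.01]), array([ 0.15 , -0.002, -0.003]))
42 (array([0.04, 4.55, 0.52]), array([ 0.307, -0.002, -0.003]))
51 (array([0.05, 6.75, 1.41]), array([ 0.464, -0.002, -0.003]))
60 (array([0.05, 8.78, 2.64]), array([ 0.621, -0.002, -0.002]))
```

View pics/f.png

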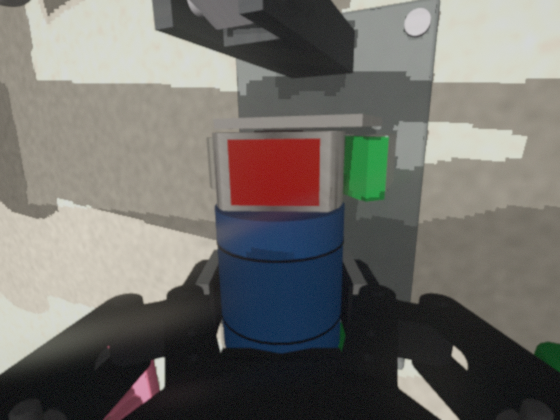

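View pics/f2.png

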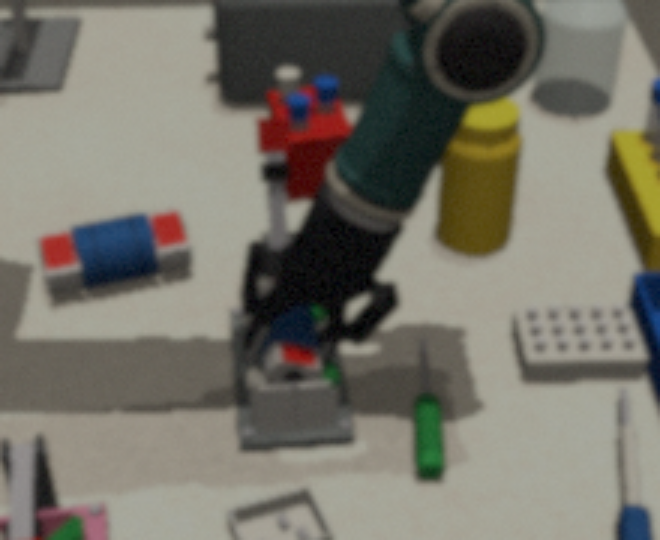

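```bash
python3 - <<'E'
from h import *
print(ray('side',(338,182),0),ray('scene',(318,335),0), tri('side',(341,137),'scene',(319,271)))
E
```

```text
[0.6882305  0.25446983 0.        ] [0.70687547 0.29094794 0.        ] [0.68748474 0.26987321 0.14993793]
```

```bash
python3 -m jog '[[[0.6,0,2.2,-0.05,0.15,0,0],[0.6,0,4.5,0.5,0.307,0,0],[0.6,0,6.7,1.4,0.464,0,0],[0.6,0,8.7,2.6,0.621,0,0],[0.6,0,8.7,2.6,0.621,0,0]]]' 30
python3 - <<'E'
from h import *
Cg=C0+np.array([.0005,-.008,0]); s=bot.read_state(); print(s['q'],s['tool_pos'])
for t in range(60,-31,-9): print(t,rel(grasp(Cg,np.radians(t),-.004),np.radians(t)))
cv2.imwrite('pics/g.png',bot.read_camera('wrist')[:,:,::-1])
E
```

```text
time: 5.95
tool_pos: [0.624, 0.0421, 0.1391]
tcp_rot: [-1.546, -1.638, 0.944]
wrist_force: [-5.1, -0.7, -0.5]
width: 0.578
[ 0.03348378  0.78660348  1.53408387 -0.02253628  1.86629786 -0.01890406] [0.6240249  0.04205688 0.13908752]
60 (array([ 0.07,  0.03, -0.14]), array([ 0.002, -0.003, -0.002]))
51 (array([ 0.06, -2.33,  0.05]), array([-0.155, -0.003, -0.002]))
42 (array([ 0.06, -4.64,  0.6 ]), array([-0.313, -0.003, -0.002]))
33 (array([ 0.05, -6.83,  1.5 ]), array([-0.47 , -0.003, -0.003]))
24 (array([ 0.04, -8.85,  2.73]), array([-0.627, -0.002, -0.003]))
15 (array([  0.03, -10.65,   4.27]), array([-0.784, -0.002, -0.003]))
6 (array([  0.02, -12.19,   6.07]), array([-0.941, -0.002, -0.003]))
-3 (array([ 1.000e-02, -1.344e+01,  8.090e+00]), array([-1.098, -0.002, -0.003]))
-12 (array([ 1.000e-02, -1.435e+01,  1.027e+01]), array([-1.255e+00, -1.000e-03, -4.000e-03]))
-21 (array([ -0.  , -14.9 ,  12.58]), array([-1.412e+00, -1.000e-03, -4.000e-03]))
-30 (array([-1.000e-02, -1.509e+01,  1.494e+01]), array([-1.569e+00, -1.000e-03, -4.000e-03]))
```

View pics/g.png

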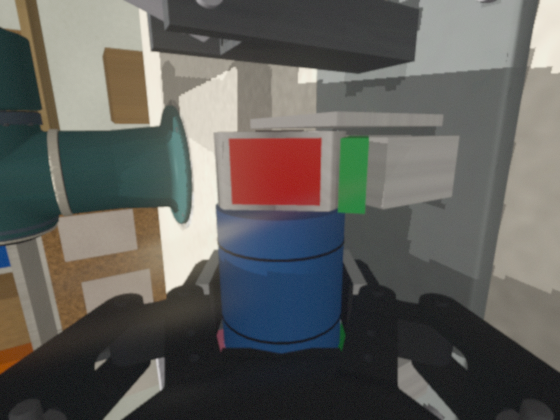

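The roller turned with the jaws, so the flats are now about 60° towards green. Next I open the jaws, swing back around it and regrip.

```bash
python3 -m jog '[[[0.2,0,0,0,0,0,0],[0.2,0,0,0,0,0,0],[0.2,0,0,0,0,0,0],[0.2,0,-2.3,0.05,-0.155,0,0],[0.2,0,-4.6,0.6,-0.313,0,0],[0.2,0,-6.8,1.5,-0.47,0,0],[0.2,0,-8.85,2.7,-0.627,0,0],[0.2,0,-10.65,4.25,-0.784,0,0],[0.2,0,-12.2,6.05,-0.941,0,0],[0.2,0,-13.4,8.1,-1.098,0,0],[0.2,0,-14.3,10.3,-1.255,0,0],[0.2,0,-14.3,10.3,-1.255,0,0]]]' 30
python3 - <<'E'
from h import *
Cg=C0+np.array([.0005,-.008,0]); s=bot.read_state(); print(s['q'],s['tool_pos'])
for t in range(-12,-31,-9): print(t,rel(grasp(Cg,np.radians(t),-.004),np.radians(t)))
cv2.imwrite('pics/i.png',bot.read_camera('wrist')[:,:,::-1])
E
```

```text
time: 7.5
tool_pos: [0.4594, 0.0327, 0.2127]
tcp_rot: [2.05, 2.173, 0.232]
wrist_force: [0.1, 0.3, -0.0]
width: 0.801
[ 0.01340707  0.00790881  2.29793385  0.01630674  0.62379717 -0.05669065] [0.45939644 0.03272207 0.2126501 ]
-12 (array([-0.02,  0.38,  0.18]), array([ 0.003,  0.001, -0.004]))
-21 (array([-0.03, -1.99,  0.36]), array([-0.154,  0.001, -0.004]))
-30 (array([-0.04, -4.29,  0.9 ]), array([-0.311,  0.001, -0.004]))
```

View pics/i.png

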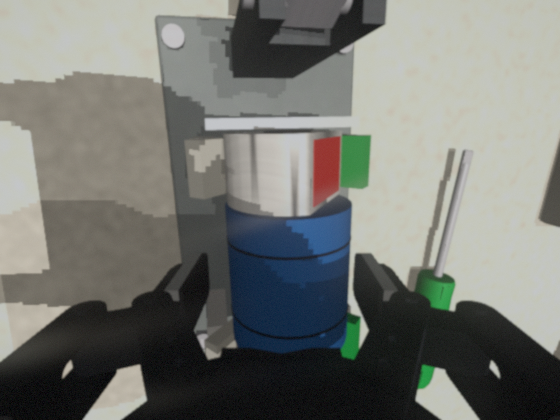

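```bash
python3 -m jog '[[[0.2,0,-2.0,0.3,-0.154,0,0],[0.2,0,-3.9,0.8,-0.29,0,0],[0.2,0,-3.9,0.8,-0.29,0,0],[0.6,0,-3.9,0.8,-0.29,0,0],[0.6,0,-3.9,0.8,-0.29,0,0],[0.6,0,-3.9,0.8,-0.29,0,0],[0.6,0,-3.9,0.8,-0.29,0,0]]]' 30
python3 - <<'E'
from h import *
Cg=C0+np.array([.0005,-.008,0]); s=bot.read_state(); print(s['q'],s['tool_pos'])
for t in range(-29,45,9): print(t,rel(grasp(Cg,np.radians(t),-.004),np.radians(t)))
cv2.imwrite('pics/j.png',bot.read_camera('wrist')[:,:,::-1])
E
```

```text
time: 8.43
tool_pos: [0.4283, 0.0308, 0.1982]
tcp_rot: [1.887, 2.0, 0.515]
wrist_force: [-6.7, -0.6, 3.8]
width: 0.577
[ 0.00263676 -0.08818137  2.46877352  0.10592648  0.2592481  -0.15086374] [0.42830711 0.03075366 0.19819021]
-29 (array([-0.02, -0.68, -0.13]), array([-0.002,  0.002, -0.004]))
-20 (array([-0.01,  1.68,  0.05]), array([ 0.155,  0.001, -0.004]))
-11 (array([-0.  ,  3.99,  0.6 ]), array([ 0.312,  0.001, -0.004]))
-2 (array([0.01, 6.18, 1.5 ]), array([ 0.469,  0.001, -0.004]))
7 (array([0.02, 8.2 , 2.73]), array([ 0.626,  0.   , -0.004]))
16 (array([ 0.02, 10.01,  4.27]), array([ 0.783,  0.   , -0.004]))
25 (array([ 0.03, 11.55,  6.06]), array([ 0.94 , -0.   , -0.004]))
34 (array([ 0.04, 12.79,  8.08]), array([ 1.097e+00, -1.000e-03, -4.000e-03]))
43 (array([ 0.05, 13.71, 10.27]), array([ 1.254e+00, -1.000e-03, -4.000e-03]))
```

View pics/j.png

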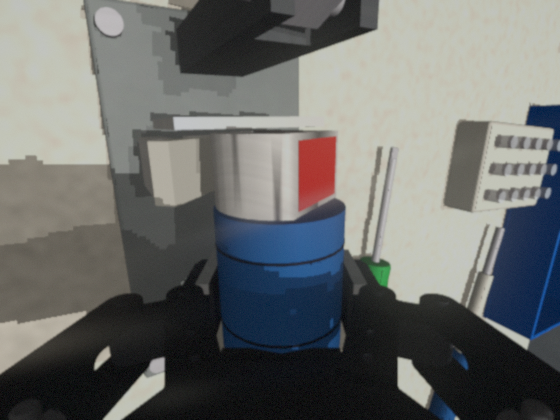

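Closing slipped the roller back a bit, so the flats are about 37° towards green. Rotating to a tilt of about 61° will bring them within the flat's capture range.

```bash
python3 -m jog '[[[0.6,0,-0.6,-0.1,0,0,0],[0.6,0,1.7,0.05,0.155,0,0],[0.6,0,4.0,0.6,0.312,0,0],[0.6,0,6.2,1.5,0.469,0,0],[0.6,0,8.2,2.7,0.626,0,0],[0.6,0,10.0,4.25,0.783,0,0],[0.6,0,11.55,6.05,0.94,0,0],[0.6,0,12.8,8.1,1.097,0,0],[0.6,0,13.7,10.25,1.254,0,0],[0.6,0,13.7,10.25,1.254,0,0]]]' 30
python3 - <<'E'
from h import *
Cg=C0+np.array([.0005,-.008,0]); s=bot.read_state(); print(s['q'],s['tool_pos'])
for t in (43,52,61,70): print(t,rel(grasp(Cg,np.radians(t),-.004),np.radians(t)))
cv2.imwrite('pics/k.png',bot.read_camera('wrist')[:,:,::-1])
E
```

```text
time: 9.72
tool_pos: [0.5971, 0.0405, 0.1709]
tcp_rot: [-1.734, -1.837, 0.731]
wrist_force: [-3.8, 0.0, -0.5]
width: 0.572
[ 0.03151152  0.60868455  1.68164156 -0.01870471  1.60760625 -0.01979417] [0.59710664 0.04047489 0.17089421]
43 (array([ 0.06, -0.21, -0.29]), array([-0.006, -0.002, -0.003]))
52 (array([ 0.06,  2.16, -0.12]), array([ 0.151, -0.002, -0.003]))
61 (array([0.07, 4.46, 0.42]), array([ 0.308, -0.003, -0.003]))
70 (array([0.08, 6.66, 1.31]), array([ 0.465, -0.003, -0.002]))
```

View pics/k.png

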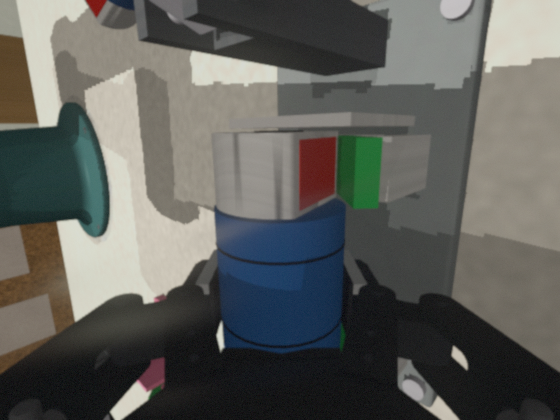

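```bash
python3 -m jog '[[[0.6,0,2.2,-0.1,0.151,0,0],[0.6,0,4.6,0.4,0.308,0,0],[0.6,0,6.7,0.9,0.42,0,0],[0.6,0,6.7,0.9,0.42,0,0],[0.6,0,6.7,0.9,0.42,0,0]]]' 30
python3 - <<'E'
from h import *
Cg=C0+np.array([.0005,-.008,0]); s=bot.read_state(); print(s['q'],s['tool_pos'])
for t in (61,67,70): print(t,rel(grasp(Cg,np.radians(t),-.004),np.radians(t)))
cv2.imwrite('pics/l.png',bot.read_camera('wrist')[:,:,::-1])
E
```

```text
time: 10.4
tool_pos: [0.6384, 0.043, 0.1213]
tcp_rot: [-1.462, -1.549, 1.026]
wrist_force: [-5.6, 0.1, 1.5]
width: 0.577
[ 0.03430678  0.87096873  1.46271496 -0.02410291  1.97781743 -0.01864627] [0.63841628 0.04296545 0.12132476]
61 (array([ 0.06, -1.92,  0.47]), array([-0.105, -0.003, -0.002]))
67 (array([ 0.06, -0.34,  0.38]), array([-0.001, -0.003, -0.002]))
70 (array([0.06, 0.45, 0.4 ]), array([ 0.052, -0.003, -0.002]))
```

View pics/l.png

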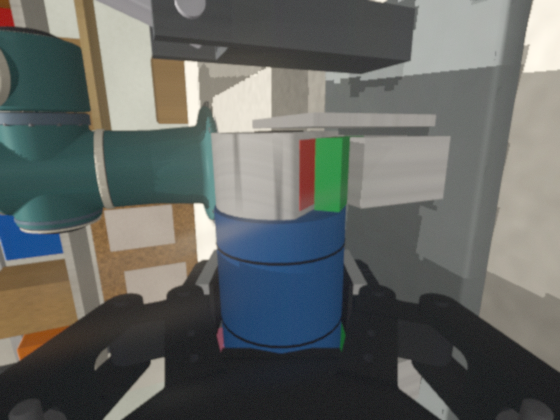

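```bash
python3 -m jog '[[[0.45,0,0,0,0,0,0],[0.25,0,0,0,0,0,0],[0.25,0,0,0,0,0,0],[0.25,0,0,0,0,0,0]]]' 30
python3 - <<'E'
from h import *
cv2.imwrite('pics/m.png',bot.read_camera('wrist')[:,:,::-1])
cv2.imwrite('pics/m2.png',cv2.resize(bot.read_camera('side')[160:260,220:350],None,fx=5,fy=5,interpolation=2)[:,:,::-1])
E
```

```text
time: 10.95
tool_pos: [0.6395, 0.043, 0.1225]
tcp_rot: [-1.465, -1.552, 1.024]
wrist_force: [0.3, 0.5, -0.6]
width: 0.751
```

View pics/m.png

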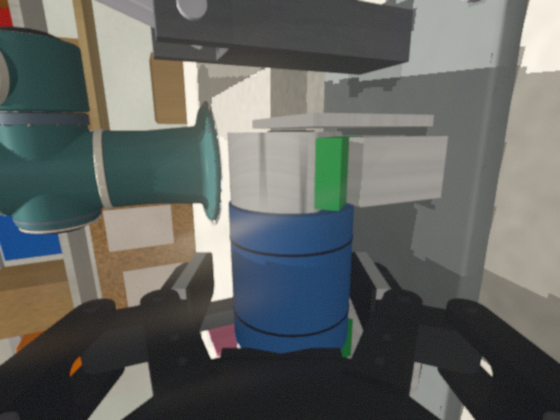

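View pics/m2.png

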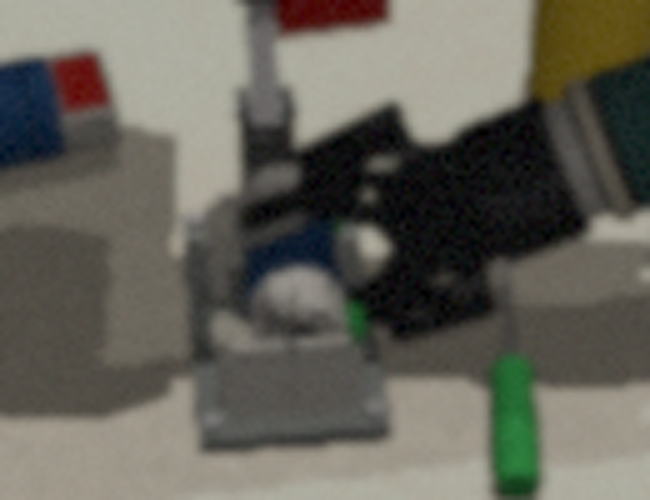

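```bash
python3 -m jog '[[[0.25,0,0.4,0,0,0,0],[0.25,0,0.4,0,0,0,0],[0.25,0,0.4,-3,0,0,0],[0.25,0,0.4,-7,0,0,0],[0.25,0,0.4,-12,0,0,0],[0.25,0,0.4,-12,0,0,0]]]' 30
python3 - <<'E'
from h import *
print(rel([0.497,0.0,0.40]))
E
```

```text
time: 11.8
tool_pos: [0.7534, 0.0496, 0.1674]
tcp_rot: [-1.467, -1.555, 1.021]
wrist_force: [1.0, -0.7, 0.4]
width: 0.751
(array([ -3.47, -31.63,  14.51]), array([-1.162, -0.002, -0.004]))
```

```bash
python3 -m jog '[[[0.25,0,-6,-2.5,0,0,0],[0.25,0,-12,-5,-0.1,0,0],[0.25,-1,-18,-4,-0.3,0,0],[0.25,-2,-24,2,-0.5,0,0],[0.25,-3.5,-29,9,-0.7,0,0],[0.25,-3.5,-31.6,14.5,-0.9,0,0],[0.25,-3.5,-31.6,14.5,-1.1,0,0],[0.25,-3.5,-31.6,14.5,-1.162,0,0],[0.25,-3.5,-31.6,14.5,-1.162,0,0],[0.25,-3.5,-31.6,14.5,-1.162,0,0]]]' 30
python3 - <<'E'
from h import *
c=cam('wrist');np.savez('n.npz',K=c[0],R=c[1],t=c[2]); im=bot.read_camera('wrist')[:,:,::-1]
cv2.imwrite('pics/n.png',im)
cv2.imwrite('pics/n1.png',cv2.resize(im[80:260,200:380],None,fx=3.3,fy=3.3,interpolation=2))
cv2.imwrite('pics/n2.png',cv2.resize(bot.read_camera('side')[140:255,240:320],None,fx=5,fy=5,interpolation=2)[:,:,::-1])
E
```

```text
time: 13.05
tool_pos: [0.4958, -0.0003, 0.3986]
tcp_rot: [-2.152, -2.28, 0.01]
wrist_force: [0.1, -0.2, -0.8]
width: 0.751
```

View pics/n.png

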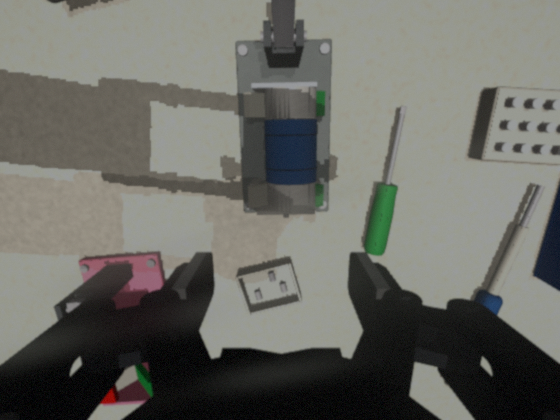

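View pics/n1.png

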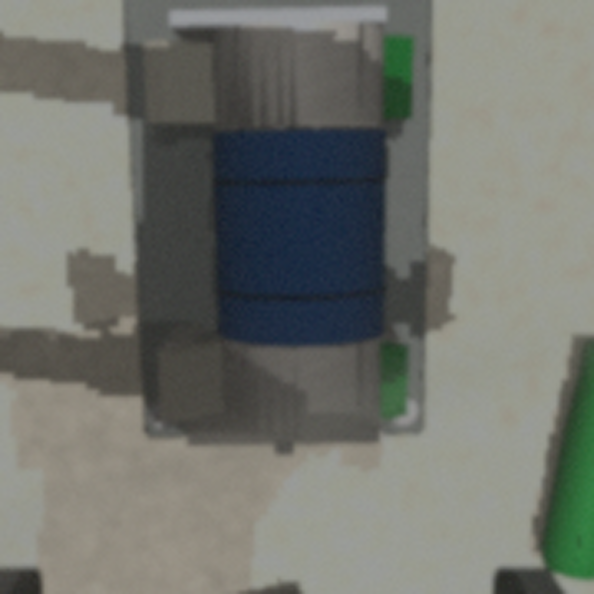

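View pics/n2.png

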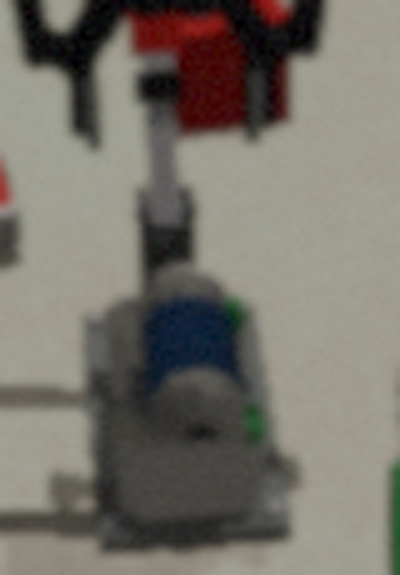

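```bash
python3 - <<'E'
from h import *
d=np.load('n.npz'); c=(d['K'],d['R'],d['t'])
P=lambda u,v,z: ray('',(u/3.3+200,v/3.3+80),z,c)
z=.058
f=(P(215,145,z)+P(386,145,z))/2; n=(P(219,325,z)+P(383,325,z))/2
print('axis',f,n,'yaw',np.arctan2(-(f-n)[0],(f-n)[1]), 'w',P(386,145,z)-P(215,145,z))
a=np.array([.49292,.0658]);b=np.array([.49582,.0135])
k=(f[1]-b[1])/(a[1]-b[1]); print('dx',f[0]-(b+(a-b)*k)[0]); k=(n[1]-b[1])/(a[1]-b[1]); print('dx',n[0]-(b+(a-b)*k)[0])
s=bot.read_state();print(s['time'])
E
```

```text
axis [0.49813841 0.0679453  0.058     ] [0.50180347 0.01568594 0.058     ] yaw 0.07001749749839942 w [0.04927717 0.00288239 0.        ]
dx 0.005337360519771017
dx 0.006104674753811934
13.15
```

The roller axis moved +5.3 to +6.1 mm in x (5.7 expected), no red is visible and the roller is parallel to the groove, so it is seated. Next is the clamp, and I'm checking for room behind it.

```bash
python3 - <<'E'
from h import *
print('rack top', tri('side',(287,127),'scene',(412,271)), 'rack front-bottom corners',ray('side',(277,163),0),ray('side',(297,163),0), ray('scene',(388,310),0),ray('scene',(440,329),0))
h=C0+np.array([-np.sin(.062)*.092,np.cos(.062)*.092,.03]); print('hinge',h)
for p in ((272,154),(268,157)): print(ray('side',p,.176))
# target above behind clamp
yd=np.array([-np.sin(.062),np.cos(.062),0])
q=h+yd*.078; print(q); print(rel([q[0],q[1],.40]))
E
python3 - <<'E'
import cv2
a=cv2.imread('pics/a_scene.png')[170:340,300:470]; cv2.imwrite('pics/o.png',cv2.resize(a,None,fx=3.4,fy=3.4,interpolation=2))
E
```

```text
rack top [0.5339998  0.38310428 0.12432474] rack front-bottom corners [0.49823372 0.36936865 0.        ] [0.5651209  0.36679773 0.        ] [0.54816756 0.35144859 0.        ] [0.51641111 0.4586706  0.        ]
hinge [0.48859965 0.13452323 0.094     ]
[0.48751711 0.14393191 0.176     ]
[0.4772256  0.12987715 0.176     ]
[0.48376675 0.21237336 0.094     ]
(array([21.31, -0.05, -0.15]), array([-0.009, -0.   , -0.004]))
```

View pics/o.png

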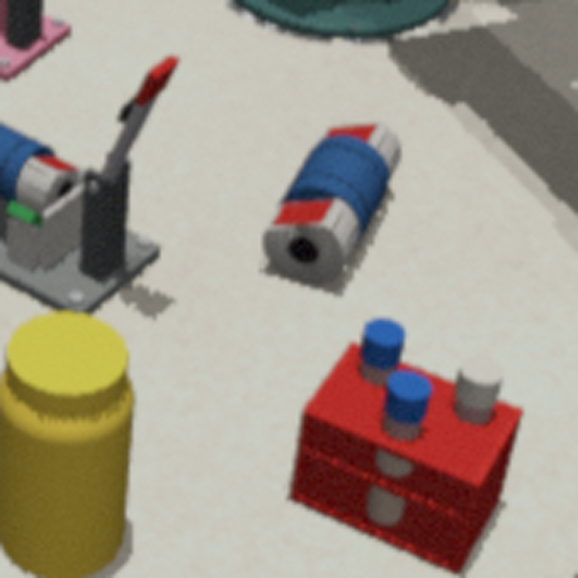

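```bash
python3 - <<'E'
from h import *
print(tri('side',(272.5,151),'scene',(349.5,188.5)),ray('scene',(349.5,188.5),.19))
E
python3 -m jog '[[[0.6,6,0,-0.5,0,0,0],[1,12,0,-0.5,0,0,0],[1,18,0,-0.5,0,0,0],[1,22.5,0,0,0,0,0],[1,22.5,0,0,0,0,0],[1,22.5,0,0,0,0,0]]]' 30
python3 - <<'E'
from h import *
s=bot.read_state(); print(s['tool_pos'],s['width'])
cv2.imwrite('pics/p.png',bot.read_camera('scene')[:,:,::-1][120:330,220:430].repeat(3,0).repeat(3,1)[:600])
cv2.imwrite('pics/p2.png',bot.read_camera('side')[:,:,::-1][90:260,180:380].repeat(3,0).repeat(3,1))
E
```

```text
[0.47709368 0.16208632 0.18694111] [0.46666037 0.1628335  0.19      ]
time: 13.9
tool_pos: [0.4834, 0.2245, 0.3983]
tcp_rot: [-2.152, -2.283, 0.011]
wrist_force: [0.3, 0.7, 0.2]
width: 0.003
[0.48341514 0.22448214 0.39825705] 0.0025641812490897462
```

View pics/p.png

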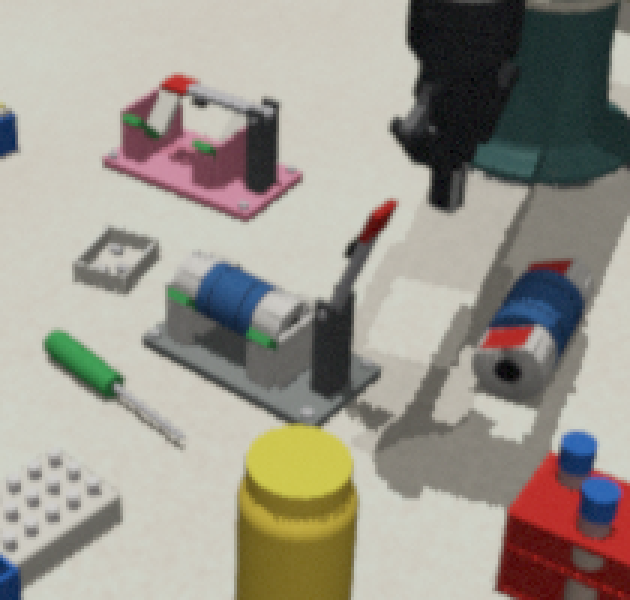

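View pics/p2.png

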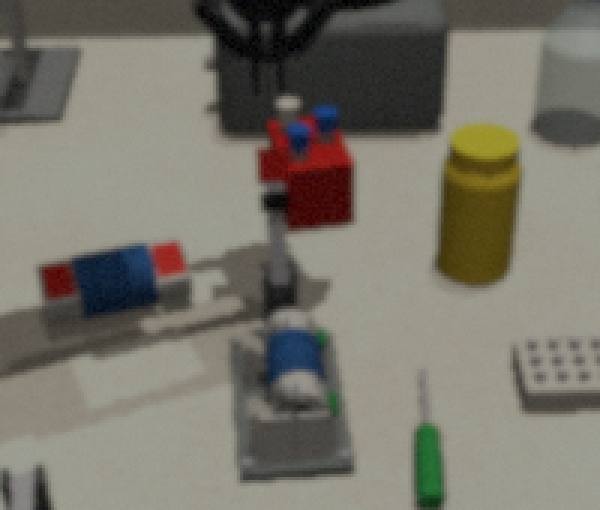

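```bash
python3 -m jog '[[[1,0,0,5,0,0,0],[1,0,0,6,0,0,0],[1,0,0,6,0,0,0],[1,-3,0,6,0,0,0],[1,-5.5,0,6,0,0,0],[1,-7.5,0,6,0,0,0],[1,-9.9,0,4.9,0,0,0],[1,-12.3,0,4.7,0,0,0],[1,-13.4,0,5.3,0,0,0],[1,-14.4,0,6.1,0,0,0],[1,-14.4,0,6.1,0,0,0]]]' 30
python3 - <<'E'
from h import *
s=bot.read_state(); print(s['tool_pos'],s['wrist_force'],s['tool_pos'][2]-.173)
cv2.imwrite('pics/q.png',bot.read_camera('scene')[:,:,::-1][120:320,220:430].repeat(3,0).repeat(3,1))
E
```

```text
time: 15.38
tool_pos: [0.4905, 0.0801, 0.3371]
tcp_rot: [-2.153, -2.28, 0.009]
wrist_force: [0.1, 0.8, -0.0]
width: 0.002
[0.49046997 0.08005934 0.3370591 ] [ 0.07168117  0.80140476 -0.03229415] 0.16405909688692727
```

View pics/q.png

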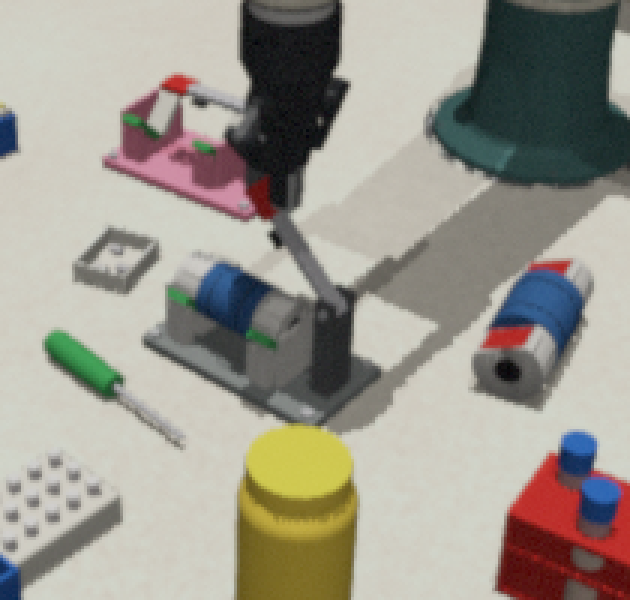

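The arm is about 50° above closed and following the fingers. Continuing down.

```bash
python3 -m jog '[[[1,-0.8,0,1.0,0,0,0],[1,-1.6,0,1.9,0,0,0],[1,-2.2,0,3.0,0,0,0],[1,-2.6,0,4.2,0,0,0],[1,-2.9,0,5.4,0,0,0],[1,-3.0,0,6.0,0,0,0],[1,-3.0,0,6.4,0,0,0],[1,-3.0,0,6.4,0,0,0]]]' 30
python3 - <<'E'
from h import *
s=bot.read_state(); print(s['tool_pos'],s['wrist_force'],s['tool_pos'][2]-.173)
cv2.imwrite('pics/r.png',bot.read_camera('scene')[:,:,::-1][120:320,220:430].repeat(3,0).repeat(3,1))
E
```

```text
time: 16.42
tool_pos: [0.4921, 0.0506, 0.2738]
tcp_rot: [-2.153, -2.282, 0.008]
wrist_force: [-0.2, -0.1, -0.1]
width: -0.002
[0.49207809 0.05061408 0.27379216] [-0.18332874 -0.14733476 -0.14896479] 0.10079216463545171
```

View pics/r.png

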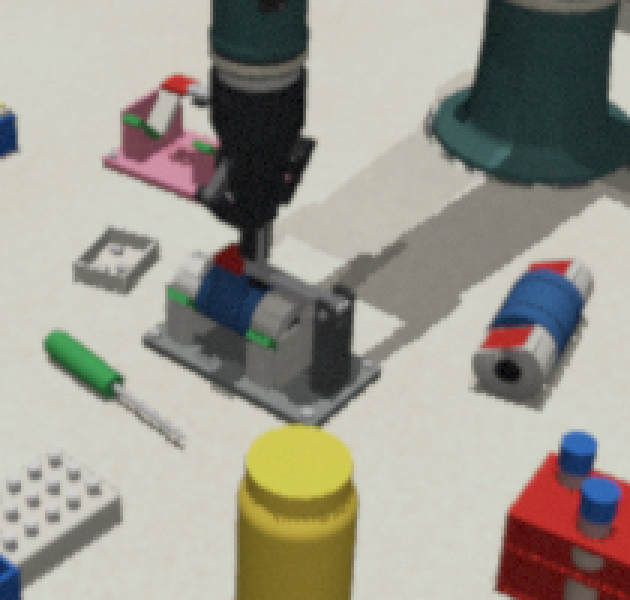

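```bash
python3 -m jog '[[[1,-0.5,0,0,0,0,0],[1,-0.5,0,0.3,0,0,0],[1,-0.5,0,0.3,0,0,0],[1,-0.5,0,0.3,0,0,0]]]'; python3 -m jog '[[[1,0,0,0.2,0,0,0],[1,0,0,0.2,0,0,0],[1,0,0,0.2,0,0,0]]]'
```

```text
time: 16.98
tool_pos: [0.4928, 0.0454, 0.2714]
tcp_rot: [-2.154, -2.282, 0.006]
wrist_force: [0.5, -1.6, 2.1]
width: -0.002
time: 17.35
tool_pos: [0.4929, 0.0455, 0.2712]
tcp_rot: [-2.154, -2.283, 0.006]
wrist_force: [-4.2, -1.3, 14.1]
width: 0.002
```

```bash
python3 -m jog '[[[1,0,0,0.1,0,0,0],[1,0,0,0.1,0,0,0],[1,0,0,0.1,0,0,0]]]'; python3 -m jog '[[[1,0,0,-1,0,0,0],[1,0,0,-6,0,0,0],[1,0,0,-12,0,0,0],[1,-4,0,-15,0,0,0],[1,-4,0,-15,0,0,0],[1,-4,0,-15,0,0,0]]]'
python3 - <<'E'
from h import *
im=bot.read_camera('wrist')[:,:,::-1]
cv2.imwrite('pics/s1.png',cv2.resize(im[60:270,180:390],None,fx=2.8,fy=2.8,interpolation=2))
cv2.imwrite('pics/s2.png',cv2.resize(bot.read_camera('side')[150:260,220:340],None,fx=5,fy=5,interpolation=2)[:,:,::-1])
cv2.imwrite('pics/s3.png',cv2.resize(bot.read_camera('scene')[180:270,255:365],None,fx=6,fy=6,interpolation=2)[:,:,::-1])
E
```

```text
time: 17.73
tool_pos: [0.493, 0.0455, 0.2711]
tcp_rot: [-2.154, -2.283, 0.006]
wrist_force: [-6.8, -1.6, 18.8]
width: -0.0
time: 18.48
tool_pos: [0.4952, 0.0058, 0.417]
tcp_rot: [-2.153, -2.28, 0.008]
wrist_force: [0.3, 0.4, -0.4]
width: -0.001
```

View pics/s1.png

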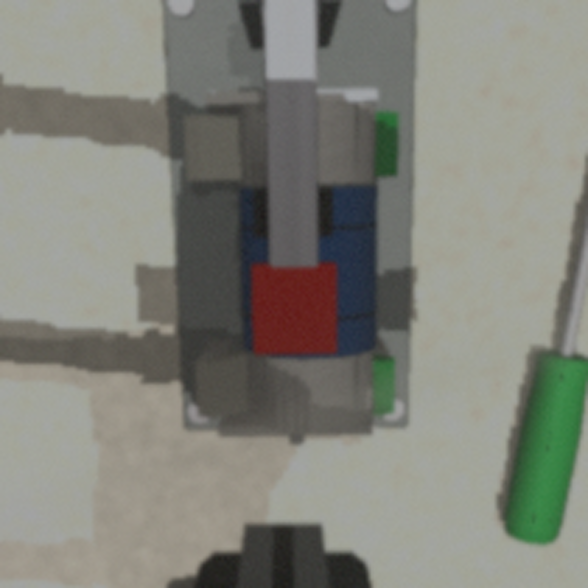

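View pics/s2.png

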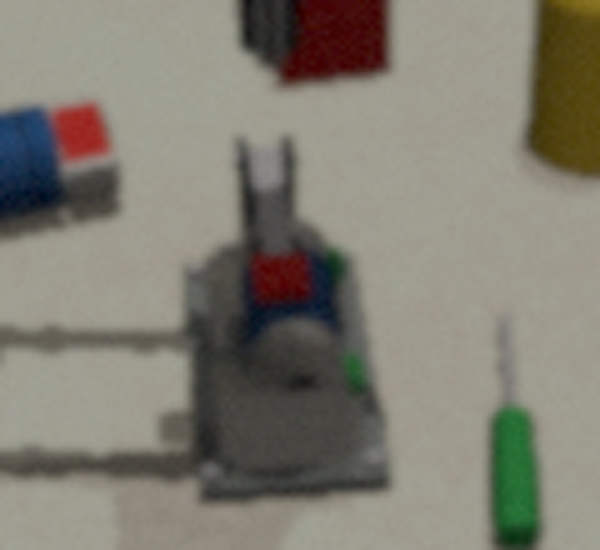

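View pics/s3.png

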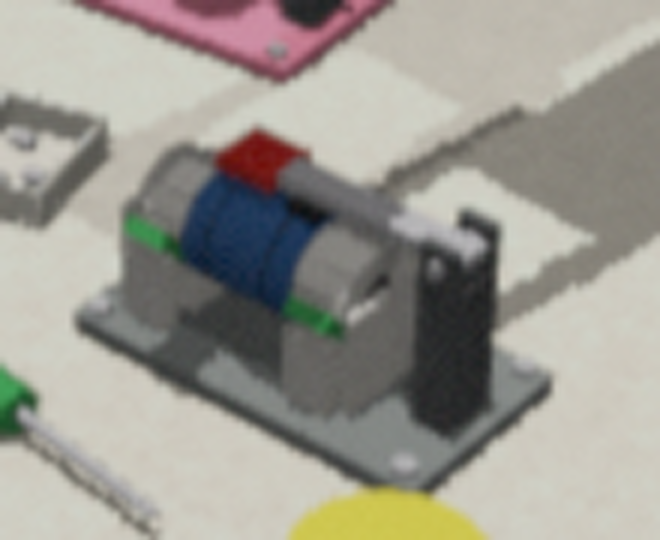

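```bash
python3 - <<'E'
from h import *
m=[]
for n,(x0,x1,y0,y1) in (('wrist',(260,310,145,195)),('side',(265,285,195,215))):
    im=bot.read_camera(n).astype(int); s=im[y0:y1,x0:x1]
    k=(s[...,0]>90)&(s[...,0]>2*s[...,1])&(s[...,0]>2*s[...,2]); ys,xs=np.nonzero(k); m.append((xs.mean()+x0,ys.mean()+y0)); print(n,m[-1],len(xs))
X=tri('wrist',m[0],'side',m[1]); print(X,'expected',C0+np.array([-np.sin(.062),np.cos(.062),0])*(-.009)+[0,0,.034])
d=cam('wrist'); P=lambda u,v,z: ray('',(u/2.8+180,v/2.8+60),z,d)
print('right sleeve edge',P(376,230,.058),P(376,300,.058)); s=bot.read_state(); print(s['time'],s['wrist_force'])
E
```

```text
wrist (np.float64(285.8970588235294), np.float64(170.89592760180994)) 884
side (np.float64(nan), np.float64(nan)) 0
[nan nan nan] expected [0.49485764 0.03371729 0.098     ]
right sleeve edge [0.52299466 0.05826953 0.058     ] [0.52521954 0.0328381  0.058     ]
18.725 [ 0.12113506 -0.1341048   0.15058469]<stdin>:5: RuntimeWarning: Mean of empty slice.
  ret = ret.dtype.type(ret / rcount)
```

```bash
python3 - <<'E'
from h import *
print(tri('wrist',(285.9,170.9),'side',(276.2,205.8)))
bot.finish_job()
E
```

```text
[0.49548788 0.03197235 0.0930894 ]
the job is handed in; nothing more can be done
```

I rolled the roller in the groove until its flats dropped onto the green wall, then swung the clamp arm down over it. The job is handed in at about 18.8 s, and no verdict is reported.

**Roller:** I gripped the sleeve through the open middle of the groove and turned it about its own axis in two grips. It slipped back about 25° when I gripped it the second time, so I turned it further to make up for that. On release it dropped. The pictures show:
- its axis had moved 5.3 to 6.1 mm towards green, where 5.7 mm was expected;
- no red was showing;
- it still lay along the groove (yaw estimates 0.056 rad before, 0.070 rad after), and its sleeve edge had not shifted after the clamp came down.

**Clamp:** I pushed the arm down with closed fingers until it hit a hard stop. The fingertips were then at 98.1 mm, where 98 mm means level, and stayed there under 19 N. I then withdrew, and the wrist force read about zero.

**Disagreeing check:** a rough two-camera fix on the red end, using a side-view pixel I read by eye, gave 93 mm in height instead of 98 mm. My automatic colour mask found nothing in the side view. I trusted the hard-stop reading.

**Other things on the bench:** none looked moved in the last pictures, but I did not measure them one by one.

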